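Clamp the capillary sealing tray in its bench holder

ROBOT

A 7-joint arm with a two-finger parallel gripper is mounted at the origin on a cart in front of the work surface, level with it; the furniture and walls round the work are solid. World frame = base frame: x ahead of the robot, y to its left, z up, the work surface at z = 0. Lengths are in m, angles in rad, forces in N, time in s.
With the tool pointing down it reaches from about 0.425 to 0.875 m from the base axis. Payload 4.7 kg.
Tool frame: the origin (TCP) lies at the very end of the fingers, on their centre line; the grasp point (between the pads) lies 19 mm behind it; z points along the fingers, y is the direction in which the jaws open and shut (so a half turn about z gives the same grasp; the last joint's range is limited). The gripper opens to 87 mm and grips with 3 to 60 N. Pads are 19 mm wide; open, the fingers measure 117 mm over their backs; the gripper's body (75 mm by 190 mm) begins 51 mm behind the grasp point.
Start: joints at [-1.14, 0.321, -0.07, 1.45, 0.023, 1.371, -0.057], TCP at [0.263, 0.594, 0.187] pointing down, gripper open.
Joint ranges: [-2.86, 2.86], [-0.3, 2.09], [-1.38, 1.24], [0.06, 2.45], [-1.56, 4.7], [0.09, 2.05], [-2.69, 2.69]. Speed limits (rad/s): [2.57, 2.57, 3.14, 3.14, 3.14, 3.14, 3.14].

INTERFACE

Orientations are given as a rotation vector (axis times angle).
In Python, from bench import * gives the robot as it stands.
- The arm moves only by the shell command python3 -m jog 'ROWS' [OPENING] [FORCE]. ROWS is JSON, a list of rows, each a list of 4 numbers: the shift along the world's x, y, z in mm, then the turn about the world's z in rad. In form: [[x, y, z, twist], ...]. A call has exactly 8 rows; each row is the pose to reach, as a shift and turn from the pose commanded when the call began; what a row does not reach only later rows make up. A row lasts 1/8 s, in which the tool goes at most 62.5 mm and 10.7 degrees, less where a joint would pass 70% of its speed; a pose out of reach is approached as far as the arm can. A call with a gripper value outside its range is refused whole. OPENING is the opening, from -1 (shut) to 1 (fully open), set as the call begins (- or left out, the last holds). The fingers move at their own pace and stop on an object; FORCE is the grip in N (left out, the last holds). Time passes only in rows, so rows that repeat a pose let the fingers close, or fill a call up. It gives the time, the measured TCP pose, the force and the opening at its end, in the units of the state.
- get_state(): the state, without advancing time (a new reading comes with each control period).
- get_image(name): name is "side" or "top"; returns a dict with "image" (384x512x3 uint8, red, green, blue), "fx", "fy", "cx", "cy" (pixels), "position" and "rotation" of the camera in the world. Camera axes: x right, y down, z forward; pixel columns grow to the right and rows downward; lengths in m; the calibration is good to about 2 mm. A picture is of the moment at which its call begins. There is no depth.
- close_job(): hands the job in, once; it reports no verdict.
The state is a dict: "time": time; "joint_positions": joint angles; "qd": joint speeds; "joint_torque": joint torques, N m; "position": TCP position; "tool_rot": TCP orientation; "ft_force": force on the tool from outside, world axes, zero at the start; "torque": the same for the moment, N m; "grip_width": opening from 0.0 (shut) to 1.0 (fully open).
Only numpy, scipy, OpenCV 4.12 (cv2) and the standard library are available. Lean on these libraries where they do the work, as an engineer would, in place of code of your own. Each camera call takes 0.05 s, during which the arm holds its last target. There are 200 camera calls.

TASK

Lay the small capillary sealing tray flat and lengthwise on the rail of the grey bench holder, centred across the rail, between the fixed jaw and the sliding stop, and let go of it. Then slide the stop (the one with the black knob) along until the tray is held snugly end to end between jaw and stop, and only then flip the orange cam lever all the way down to lock the stop there. Leave the vial and the dropper bottle beside it standing where they are.

Things in the scene. Friction and masses are not known exactly. Their poses are not given: they have to be found in the camera images.
- tray_center (a point): Loose capillary sealing tray, a flat white slab with a beige top, 40 x 90 x 10 mm, about 50 g: the lower 6 mm are the full 40 x 90 mm, above that a 30 x 80 mm step. The point is at its centre, 5 mm above its underside; its y axis runs along the 90 mm length, x across the 40 mm width, z up. Starts flat on the worktop. Either end may go to the jaw.
- jaw (a point): Middle of the fixed jaw's face, at the height of the rail's top, 22 mm above the worktop. Axes are the holder's: y along the rail into the jaw (stop and tray are on the -y side), x across the rail (+x away from the robot), z up. Jaw block: 56 mm wide, 16 mm thick, rises 18 mm above the rail. The seated tray's centre is 45 mm in -y from this point, at x = 0, 5 mm higher.
- stop (a joint): Position of the sliding stop on the rail, m: 0 = fully back, growing towards the jaw, 0.075 at most. The gap between stop face and jaw face is 0.155 minus this value: 0.065 holds the 90 mm tray. Starts between 0.005 and 0.035. Slides against about 2.5 N of friction while the lever is up; with the lever down the cam presses on the rail and holds it.
- stop_knob (a point): Black upright knob of the sliding stop, a 14 mm post; the point is on its axis, 54 mm above the worktop; straight from 36 to 68 mm above the worktop, then a 17 mm rim up to 76 mm. It stands 43 mm in -x (towards the robot) from the rail's middle, 22 mm behind the stop's face. Clear room beside it along the rail, only 9 mm across to the stop's block. Axes as jaw.
- lever (a joint): Angle of the orange cam lever, rad: 0 = standing straight up, negative = leaning towards the jaw, growing as it tips back away from the jaw; 1.5 (its hard stop) = down, locked, nearly level. It starts between -0.25 and 0.1. Light to move up to about 0.75 rad, then the cam bites and it takes about 5 N near the tip; it stays where it is left.
- lever_hinge (a point): Hinge axis of the cam lever, on top of the sliding stop, in the middle of the rail, 24 mm behind the stop's face and 38 mm above the worktop; the axis runs along the holder's x. Same axes as jaw.
- lever_tip (a point): Middle of the round cross-bar (12 mm thick, 18 mm wide) at the end of the orange lever, 58 mm from the hinge axis. The lever's arm is 13 mm wide and 8 mm thick.
- vial_center (a point): Capillary vial, a white cylinder of 19 mm diameter and 90 mm height with a red cap, standing behind the holder; the point is half-way up. Bystander.
- dropper_center (a point): Brown dropper bottle with a black cap, 34 mm diameter, 78 mm high, standing behind the holder; the point is half-way up. Bystander.
- holder: Bench holder, fixed to the worktop in a different place and yaw each time. Grey foot plate 110 x 235 x 8 mm; along its y a bright metal rail 34 mm wide, top 22 mm above the worktop, running 210 mm in -y from the jaw. The tray lies on the rail with its length along it, overhanging 3 mm each side. Origin: on the worktop, under the rail's middle line, 90 mm in -y from the jaw's face.

How it is judged:
On the way, in this order (a step that is already met when the one before it is completed fails the run):
1. the tray lies flat and lengthwise on the rail between jaw and stop, and is let go (x of tray_center in the frame of jaw between -0.012 and 0.012 m and y of tray_center in the frame of jaw between -0.115 and -0.042 m and z of tray_center in the frame of jaw between 0.002 and 0.008 m and angle between the y axis of tray_center and the y axis of jaw, either way round below 0.2 rad and contact force between the fingers and tray below 0.1 N), for 0.2 s.
2. the stop is slid up so that the tray is held end to end, with the lever still up (value of joint stop above 0.0628 m and value of joint lever below 0.7 rad and x of tray_center in the frame of jaw between -0.01 and 0.01 m and y of tray_center in the frame of jaw between -0.0475 and -0.042 m and z of tray_center in the frame of jaw between 0.002 and 0.008 m and angle between the y axis of tray_center and the y axis of jaw, either way round below 0.1 rad), for 0.2 s.
3. the cam lever is flipped fully down (value of joint lever above 1.4 rad), for 0.2 s.
At the end, for the whole second after the job is handed in: The tray lies flat on the rail at rest, its centre within 8 mm of the rail's middle, its length within 0.06 rad of the rail, its end within 2.5 mm of the fixed jaw; the stop is within about 2 mm of holding it (stop value over 0.0628) and still; the lever is past 1.4 rad (down) (x of tray_center in the frame of jaw between -0.008 and 0.008 m and y of tray_center in the frame of jaw between -0.0475 and -0.042 m and z of tray_center in the frame of jaw between 0.002 and 0.008 m and angle between the y axis of tray_center and the y axis of jaw, either way round below 0.06 rad and value of joint stop above 0.0628 m and value of joint lever above 1.4 rad and linear speed of tray below 0.01 m/s and velocity of joint stop between -0.005 and 0.005 m/s); the robot touches nothing.
It fails at once if the capillary vial is shifted more than 30 mm or tipped over (distance of vial_center from where it was at the start of the episode above 0.03 m or angle between vial_center's own z axis and vertical above 0.5 rad).
It fails at once if the brown dropper bottle is shifted more than 30 mm or tipped over (distance of dropper_center from where it was at the start of the episode above 0.03 m or angle between dropper_center's own z axis and vertical above 0.5 rad).
It also fails if it takes over 61 s, if anything falls off the work surface, if the arm or the gripper's body presses on something with over 40 N, if the wrist force passes 120 N, or if a joint passes its speed limit or range.

## Working session

There is one attempt and no reset: what is moved stays moved. The work goes in short steps, Python scripts to look and compute and a shell command to move; the robot and the scene stay as the last step left them, time stands still between calls to the robot, and variables do not carry over. Pictures are saved under pics/ and viewed, about 8 in all and at most 12, crops included, and the job is handed in when it is done.

```bash
mkdir -p pics; cat > h.py <<'E'
from bench import *
import numpy as np, cv2
def snap(name,fn,crop=None,scale=1):
    d=get_image(name); im=d["image"][:,:,::-1]
    np.save("pics/"+fn+".npy",im)
    import pickle; pickle.dump({k:d[k] for k in d if k!="image"},open("pics/"+fn+".pkl","wb"))
    if crop: a,b,c,e=crop; im=im[b:e,a:c]
    im=cv2.resize(im,None,fx=scale,fy=scale,interpolation=cv2.INTER_CUBIC)
    cv2.imwrite("pics/"+fn+".png",im); return d
def cal(fn):
    import pickle; return pickle.load(open("pics/"+fn+".pkl","rb"))
def back(d,u,v,z):
    R=np.array(d["rotation"]); 
    r=R@np.array([(u-d["cx"])/d["fx"],(v-d["cy"])/d["fy"],1]); p=np.array(d["position"])
    return p+r*(z-p[2])/r[2]
def proj(d,P):
    R=np.array(d["rotation"]); q=R.T@(np.array(P)-np.array(d["position"]))
    return np.array([d["fx"]*q[0]/q[2]+d["cx"],d["fy"]*q[1]/q[2]+d["cy"]])
E
python3 - <<'E'
from h import *
for n in("top","side"):
    d=snap(n,n+"0",scale=1.5); print(n,d["fx"],d["cx"],d["cy"],np.round(d["position"],3),np.round(d["rotation"],3).tolist())
s=get_state();print(s["position"],s["tool_rot"],s["time"])
E
```

```text
top 444.4031116272449 253.10211366507377 195.39553945722503 [ 0.39  -0.094  1.097] [-2.116, 2.175, -0.157]
side 418.5589502107785 257.03643915856446 194.5355202120889 [0.313 0.518 0.729] [-0.522, 2.722, -1.172]
[0.26297892 0.59384069 0.18589313] [-6.49858403e-01 -3.07340193e+00  2.60529478e-03] 0.1
```

```bash
sed -i 's/R=np.array(d\["rotation"\]);/R=cv2.Rodrigues(np.array(d["rotation"],float))[0];/' h.py; grep -n Rodr h.py
```

```text
13:    R=cv2.Rodrigues(np.array(d["rotation"],float))[0]; 
17:    R=cv2.Rodrigues(np.array(d["rotation"],float))[0]; q=R.T@(np.array(P)-np.array(d["position"]))
```

View pics/top0.png

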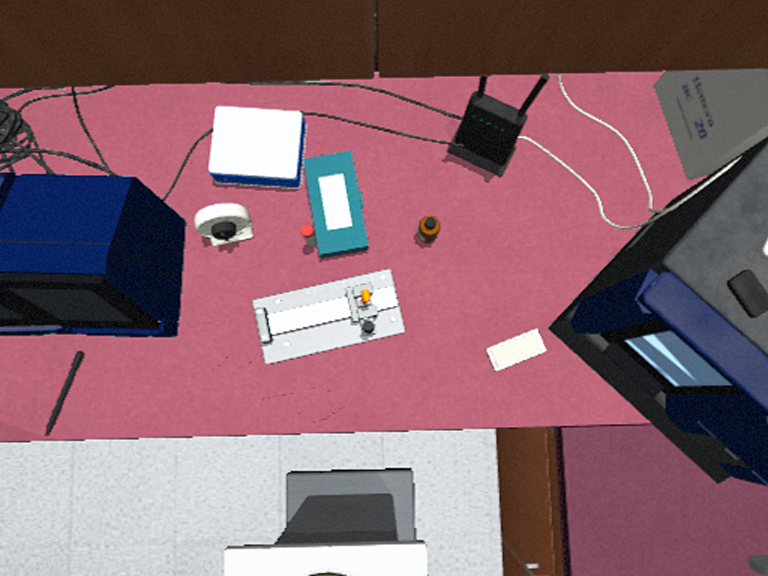

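View pics/side0.png

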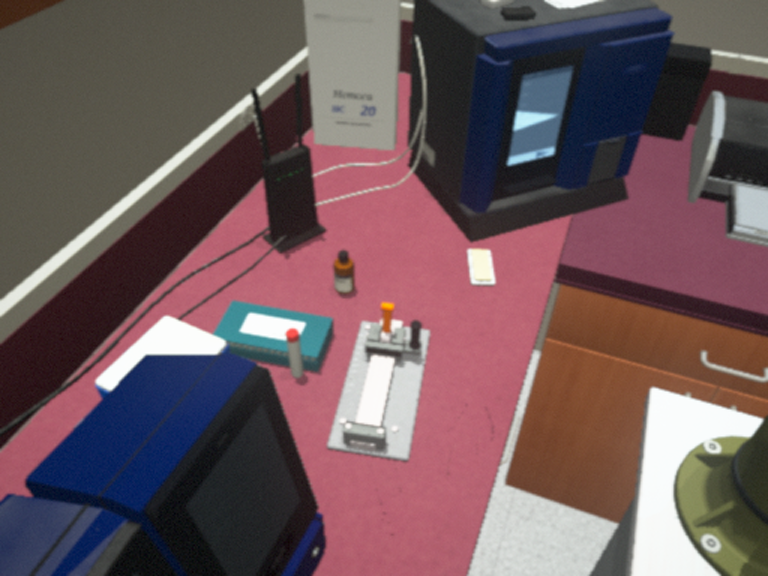

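Top view (1.5x pixels): holder is centred near (329,316) with the jaw at its left end (264,325), lever tip (366,296), knob (368,326), tray (516,350), vial (307,231), dropper (429,229). The side view agrees. Now measuring.

```bash
cat > m.py <<'E'
from h import *
im=np.load("pics/top0.npy"); d=cal("top0")
hsv=cv2.cvtColor(im,cv2.COLOR_BGR2HSV)
m=((hsv[...,1]<90)&(hsv[...,2]>90)).astype(np.uint8)
def rect(seed,z,box):
    mm=np.zeros_like(m);a,b,c,e=box;mm[b:e,a:c]=m[b:e,a:c]
    n,l,st,_=cv2.connectedComponentsWithStats(mm)
    k=1+np.argmax(st[1:,4]); pts=np.argwhere(l==k)[:,::-1].astype(float)
    W=np.array([back(d,u,v,z)[:2] for u,v in pts])
    r=cv2.minAreaRect((W*1000).astype(np.float32)); print(seed,st[k],r,np.round(W.mean(0)*1000,1)); return r
rect("plate",.008,(160,170,278,250))
rect("tray",.006,(315,210,375,255))
for nm,u,v,z in[("jaw",264,325,.04),("knob",368.5,325,.076),("tip",366,296,.096),("vial",307,231,.09),("drop",429,224,.078)]:
    print(nm,np.round(back(d,u/1.5,v/1.5,z)*1000,1))
E
python3 m.py; python3 -c "
import cv2
im=cv2.imread('pics/top0.png')[255:385,240:560]
cv2.imwrite('pics/c.png',cv2.resize(im,None,fx=2.5,fy=2.5,interpolation=2))"
```

```text
plate [ 168  179  102   64 4098] ((515.3968505859375, -9.8701171875), (110.34234619140625, 235.9827880859375), 11.482887268066406) [515.   -8.4]
tray [324 219  41  29 649] ((451.62493896484375, -315.453125), (41.775821685791016, 92.57889556884766), 20.02710723876953) [ 451.6 -315.2]
jaw [499.1  89.4  40. ]
knob [490.9 -77.4  76. ]
tip [533.2 -75.1  96. ]
vial [638.2  13.9  90. ]
drop [ 647.1 -176.3   78. ]
```

View pics/c.png

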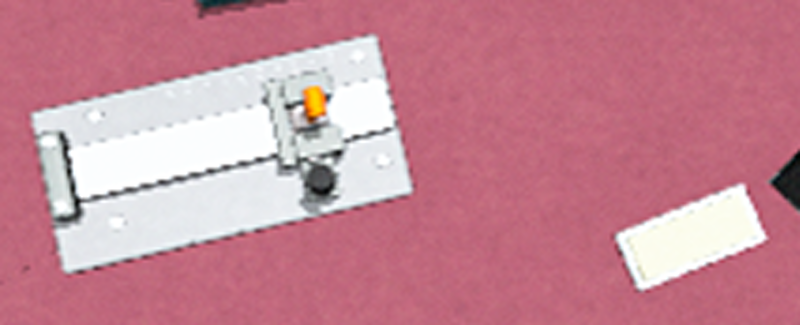

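```bash
cat > m2.py <<'E'
from h import *
d=cal("top0"); t=np.radians(11.48); ex=np.array([np.cos(t),np.sin(t)]); ey=np.array([-np.sin(t),np.cos(t)])
c=np.array([515.4,-9.9])
for nm,u,v,z in[("railjaw",73,175,.022),("railend",390,105,.022),("jawtopL",42,136,.04),("jawtopR",60,218,.04),("jawfacetop1",62,133,.04),("jawfacetop2",76,214,.04),("knob",319,178,.076),("tip",315,103,.092),("platejaw",50,192,.008),("plateend",395,113,.008)]:
    w=back(d,(u/2.5+240-.25)/1.5,(v/2.5+255-.25)/1.5,z)[:2]*1000; print(nm,np.round(w,1),"holder",np.round([(w-c)@ex,(w-c)@ey],1))
E
python3 m2.py
```

```text
railjaw [501.1  84.5] holder [ 4.8 95.4]
railend [ 541.2 -122.1] holder [   3.  -115.1]
jawtopL [524.8 101.3] holder [ 31.4 107.1]
jawtopR [472.1  89.9] holder [-22.6 106.4]
jawfacetop1 [526.4  88.5] holder [30.4 94.2]
jawfacetop2 [474.4  79.7] holder [-22.4  96. ]
knob [489.5 -75.6] holder [-38.4 -59.3]
tip [533.9 -74.6] holder [  5.2 -67.1]
platejaw [491.8 102. ] holder [ -0.9 114.3]
plateend [ 537.8 -125.6] holder [  -1.1 -117.8]
```

```bash
python3 -m jog '[[12,-54,0,0],[24,-110,0,0],[37,-165,0,0],[55,-220,0,0],[75,-275,0,0],[100,-330,0,0],[128,-385,0,0],[155,-438,0,0]]' 1
```

```text
time: 1.1
position: [0.4186, 0.1543, 0.1868]
tool_rot: [0.65, 3.073, 0.001]
ft_force: [0.3, 0.8, -0.3]
grip_width: 1.004
```

```bash
python3 -m jog '[[19,-58,0,-0.1],[22,-118,0,-0.2],[24,-178,0,-0.3],[27,-238,0,-0.4],[30,-296,0,-0.5],[32,-354,0,-0.6],[34,-412,0,-0.7],[34,-471,0,-0.805]]'; python3 -c "
from bench import *;import numpy as np
print(np.round(get_state()['joint_positions'],2))"
```

```text
time: 2.1
position: [0.4522, -0.316, 0.1868]
tool_rot: [1.805, 2.571, 0.001]
ft_force: [0.5, -0.3, 0.2]
grip_width: 1.0
[-0.24  0.14  0.88  1.73 -0.11  1.33  1.01]
```

```bash
python3 -m jog '[[0,0,-50,0],[0,0,-95,0],[0,0,-130,0],[0,0,-155,0],[0,0,-170,0],[0,0,-178,0],[0,0,-183,0],[0,0,-183,0]]'
python3 -m jog '[[0,0,0,0],[0,0,0,0],[0,0,0,0],[0,0,0,0],[0,0,0,0],[0,0,0,0],[0,0,0,0],[0,0,0,0]]' -1 15
python3 -m jog '[[0,0,10,0],[0,0,30,0],[0,0,60,0],[0,0,60,0],[0,0,60,0],[0,0,60,0],[0,0,60,0],[0,0,60,0]]'
python3 - <<'E'
from h import *
snap("top","top1",(310,180,400,260),5);snap("side","side1",(290,140,370,200),5)
a=cv2.imread("pics/top1.png");b=cv2.imread("pics/side1.png");b=cv2.copyMakeBorder(b,0,0,0,a.shape[1]-b.shape[1],0)
cv2.imwrite("pics/g.png",cv2.resize(np.vstack([a,b]),None,fx=.85,fy=.85))
E
```

```text
time: 3.1
position: [0.4525, -0.3148, 0.0042]
tool_rot: [1.802, 2.573, 0.0]
ft_force: [-0.9, 0.0, -0.2]
grip_width: 0.998
time: 4.1
position: [0.4522, -0.3146, 0.0039]
tool_rot: [1.802, 2.573, 0.0]
ft_force: [-0.3, -0.3, 0.1]
grip_width: 0.173
time: 5.1
position: [0.4519, -0.3146, 0.0635]
tool_rot: [-1.802, -2.573, 0.001]
ft_force: [0.3, 0.2, 0.2]
grip_width: 0.009
```

View pics/g.png

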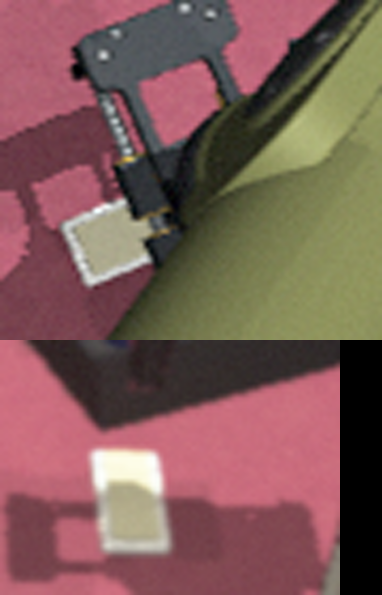

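```bash
python3 - <<'E'
from h import *
s=get_state();p=s["position"];print(p)
for n in("top","side"):
    d=cal(n+"1");print(n,proj(d,p),proj(d,p+np.array([0,0,.1])),d["position"],d["rotation"])
    im=np.load(f"pics/{n}1.npy").copy()
    cv2.circle(im,tuple(int(x) for x in proj(d,p)),3,(0,255,0),1)
    cv2.imwrite(f"pics/{n}1m.png",im)
d=cal("side0")
for nm,P in [("tray",[.4516,-.3155,.01]),("jaw",[.5007,.0844,.04]),("knob",[.4895,-.0756,.076])]: print(nm,proj(d,P)*1.5)
d=cal("top1");d0=cal("top0");print(d0["position"],d0["rotation"])
a=cv2.imread("pics/top1m.png");b=cv2.imread("pics/side1m.png");cv2.imwrite("pics/v.png",cv2.resize(np.vstack([a[120:300,200:],b[60:240,200:]]),None,fx=1.66,fy=1.66,interpolation=2))
E
```

```text
[ 0.45198335 -0.31462839  0.06364417]
top [348.3203794  231.08968174] [358.3197694  227.95387842] [ 0.39010541 -0.09399323  1.09686476] [-2.11589186  2.17500854 -0.15658493]
side [321.39839711 160.8074033 ] [326.52037571 127.84034352] [0.31269789 0.51768086 0.7293896 ] [-0.52176211  2.72227138 -1.17183808]
tray [478.71850065 264.92581034]
jaw [364.03983623 425.32437985]
knob [414.34252652 325.69727209]
[ 0.39010541 -0.09399323  1.09686476] [-2.11589186  2.17500854 -0.15658493]
```

View pics/v.png

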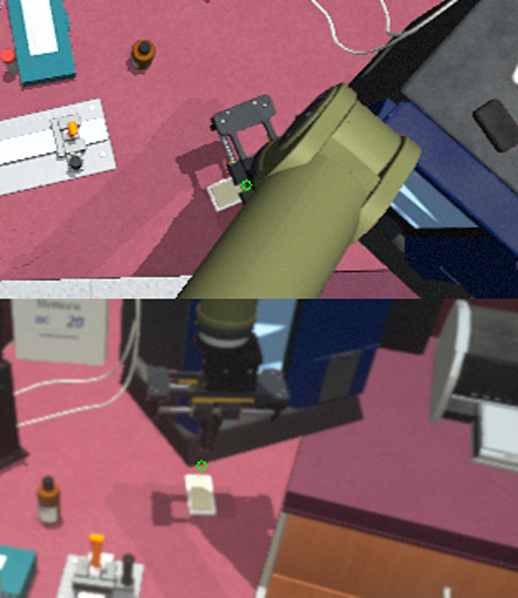

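The grip missed: the tray has not moved and the fingers closed to nothing. In the side view the finger ends, about (206,452), seem to stop above the projected TCP at (202,465). I'll zoom in on the saved frame to check.

```bash
python3 - <<'E'
from h import *
im=np.load("pics/side1.npy")[110:200,280:380];a=cv2.resize(im,None,fx=6,fy=6,interpolation=2)
d=cal("side1");p=get_state()["position"]
for k in range(0,60,10):
    q=(proj(d,p+np.array([0,0,k/1000]))-[280,110])*6+3;cv2.drawMarker(a,tuple(int(x) for x in q),(0,255,0),0,10)
cv2.imwrite("pics/z.png",a)
E
```

```text
(no output)
```

View pics/z.png

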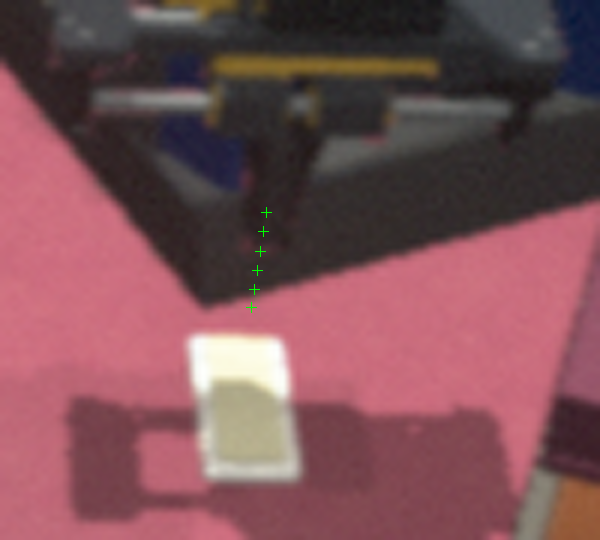

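```bash
python3 -m jog '[[0,50,0,0],[0,100,0,0],[0,130,0,0],[0,130,0,0],[0,130,0,0],[0,130,0,0],[0,130,0,0],[0,130,0,0]]'; python3 - <<'E'
from h import *
p=get_state()["position"]
A=[]
for n,(x,y) in(("top",(240,160)),("side",(250,125))):
    d=snap(n,n+"2");a=cv2.resize(np.load(f"pics/{n}2.npy")[y:y+100,x:x+130],None,fx=5,fy=5,interpolation=2)[:300 if n=="top" else 500]
    for k in range(0,70,10):
        q=(proj(d,p+np.array([0,0,k/1000]))-[x,y])*5+2.5;cv2.drawMarker(a,tuple(int(v) for v in q),(0,255,0),0,8)
    A.append(a)
cv2.imwrite("pics/z2.png",cv2.resize(np.vstack(A),None,fx=.75,fy=.75))
E
```

```text
time: 6.2
position: [0.452, -0.1853, 0.0638]
tool_rot: [1.803, 2.572, -0.001]
ft_force: [0.0, 0.2, 1.4]
grip_width: 0.004
```

View pics/z2.png

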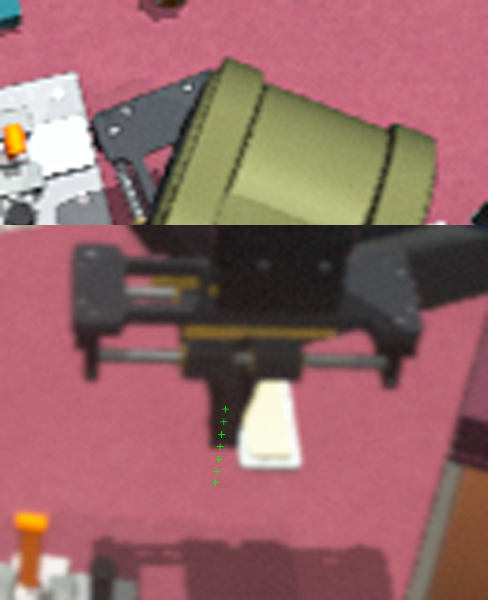

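The fingers end at about (223,448), roughly 28 mm above the marker for the reported TCP at (215,483). I'll check with both views whether this is a height offset or a sideways one.

```bash
python3 - <<'E'
from h import *
t=np.radians(20);y=np.array([np.cos(t),np.sin(t),0])
d=cal("top1");p=np.array([.452,-.3146,.0636])
print("plate top1 seen 346.5,189.4")
for h in(.09,.12,.15):print(h,proj(d,p+.09*y+[0,0,h]))
# side2: plate front-bolts; lower carriage line, finger end
d=cal("side2");dt=cal("top2");p=np.array([.452,-.1853,.0638])
s=lambda u,v:(u/.75/5+250-.4,(v-225)/.75/5+125-.4)
tt=lambda u,v:(u/.75/5+240-.4,v/.75/5+160-.4)
def ray(d,u,v):
    R=cv2.Rodrigues(np.array(d["rotation"]))[0];r=R@np.array([(u-d["cx"])/d["fx"],(v-d["cy"])/d["fy"],1]);return np.array(d["position"]),r/np.linalg.norm(r)
def tri(a,b):
    M=[];B=[]
    for o,r in(a,b):
        P=np.eye(3)-np.outer(r,r);M.append(P);B.append(P@o)
    X=np.linalg.lstsq(np.vstack(M),np.hstack(B),rcond=None)[0];return X,[np.linalg.norm(P@X-q) for P,q in zip(M,B)]
# left end plate of side2 (large x side): top-left corner ~(75,247) = top-view left corner (95,118)
X,e=tri(ray(d,*s(75,247)),ray(dt,*tt(93,113)));print("plate corner",X,e,"rel",X-p,"along/perp",(X-p)@y,(X-p)@np.array([-y[1],y[0],0]))
E
```

```text
plate top1 seen 346.5,189.4
0.09 [340.47492362 189.33541415]
0.12 [343.24740913 187.04751754]
0.15 [346.20367859 184.60795965]
plate corner [ 0.52477235 -0.11688896  0.26345958] [np.float64(0.0020418848370909667), np.float64(0.0020418848370906384)] rel [0.07277235 0.06841104 0.19965958] along/perp 0.09178159610338803 0.03939573640175807
```

Triangulating a gripper corner gives the right horizontal position (92/39 mm against 95/37.5), so the offset is in height only: the fingertips sit about 28 mm above the reported TCP z. I'll allow for that and descend carefully.

```bash
python3 -m jog '[[0,-50,0,0],[0,-100,0,0],[0,-130,0,0],[0,-130,0,0],[0,-130,-30,0],[0,-130,-60,0],[0,-130,-74,0],[0,-130,-80,0]]' 1
python3 -m jog '[[0,0,-1,0],[0,0,-2,0],[0,0,-3,0],[0,0,-4,0],[0,0,-4,0],[0,0,-4,0],[0,0,-4,0],[0,0,-4,0]]'
```

```text
time: 7.3
position: [0.4522, -0.3137, -0.0166]
tool_rot: [-1.8, -2.574, -0.0]
ft_force: [-0.1, -0.3, -0.0]
grip_width: 0.832
time: 8.3
position: [0.4522, -0.3147, -0.0201]
tool_rot: [1.802, 2.573, 0.0]
ft_force: [0.1, 0.2, -0.7]
grip_width: 0.997
```

```bash
python3 -m jog '[[0,0,-1,0],[0,0,-2,0],[0,0,-3,0],[0,0,-3,0],[0,0,-3,0],[0,0,-3,0],[0,0,-3,0],[0,0,-3,0]]'
python3 -m jog '[[0,0,0,0],[0,0,0,0],[0,0,0,0],[0,0,0,0],[0,0,0,0],[0,0,0,0],[0,0,0,0],[0,0,0,0]]' -1 15
```

```text
time: 9.3
position: [0.4522, -0.3146, -0.0231]
tool_rot: [1.802, 2.573, 0.0]
ft_force: [-0.5, 0.9, 0.1]
grip_width: 1.001
time: 10.3
position: [0.4521, -0.3147, -0.0231]
tool_rot: [1.802, 2.573, 0.0]
ft_force: [0.6, 0.1, -0.1]
grip_width: 0.169
```

```bash
python3 - <<'E'
from h import *
p=get_state()["position"];x,y=280,120
d=snap("side","side3");a=cv2.resize(np.load("pics/side3.npy")[y:y+85,x:x+100],None,fx=7,fy=7,interpolation=2)
for k in range(0,70,10):
    q=(proj(d,p+np.array([0,0,k/1000]))-[x,y])*7+3.5;cv2.drawMarker(a,tuple(int(v) for v in q),(0,255,0),0,8)
cv2.imwrite("pics/z3.png",a)
E
```

```text
(no output)
```

View pics/z3.png

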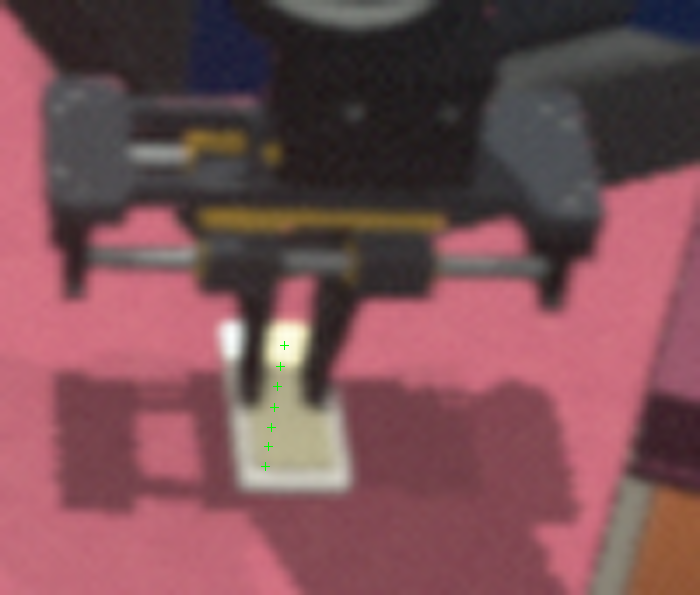

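```bash
python3 -m jog '[[0,0,5,0],[0,0,5,0],[0,0,5,0],[0,0,5,0],[0,0,5,0],[0,0,5,0],[0,0,0,0],[0,0,-3,0]]' 1
python3 -m jog '[[0,0,-1,0],[0,0,-2,0],[0,0,-3,0],[0,0,-3,0],[0,0,-3,0],[0,0,-3,0],[0,0,-3,0],[0,0,-3,0]]'
python3 -m jog '[[0,0,0,0],[0,0,0,0],[0,0,0,0],[0,0,0,0],[0,0,0,0],[0,0,0,0],[0,0,0,0],[0,0,0,0]]' -1 15
```

```text
time: 11.35
position: [0.452, -0.3144, -0.0266]
tool_rot: [-1.802, -2.573, 0.0]
ft_force: [0.3, 0.9, 0.0]
grip_width: 0.94
time: 12.35
position: [0.4522, -0.3146, -0.0291]
tool_rot: [1.802, 2.573, 0.0]
ft_force: [-0.2, 0.1, 0.4]
grip_width: 0.999
time: 13.35
position: [0.452, -0.3147, -0.0291]
tool_rot: [-1.802, -2.573, 0.0]
ft_force: [-2.0, 0.2, 0.7]
grip_width: 0.339
```

```bash
python3 -m jog '[[0,0,0,0],[0,0,0,0],[0,0,0,0],[0,0,0,0],[0,0,0,0],[0,0,-1,0],[0,0,-3,0],[0,0,-4.5,0]]' 1
python3 -m jog '[[0,0,0,0],[0,0,0,0],[0,0,0,0],[0,0,0,0],[0,0,0,0],[0,0,0,0],[0,0,0,0],[0,0,0,0]]' -1 20
```

```text
time: 14.35
position: [0.4521, -0.3146, -0.0338]
tool_rot: [-1.802, -2.573, 0.0]
ft_force: [-0.6, 0.3, -0.8]
grip_width: 0.993
time: 15.35
position: [0.4522, -0.3146, -0.0336]
tool_rot: [1.802, 2.573, 0.0]
ft_force: [0.1, 0.5, 0.9]
grip_width: 0.453
```

```bash
python3 -m jog '[[0,0,15,0],[0,0,50,0],[0,0,90,0],[0,0,140,0],[10,50,150,-0.03],[20,105,150,-0.06],[30,160,150,-0.09],[40,215,150,-0.12]]'
python3 -m jog '[[10,55,0,-0.02],[18,105,0,-0.029],[20,127,0,-0.029],[20,127,-40,-0.029],[20,127,-80,-0.029],[20,127,-90,-0.029],[20,127,-90,-0.029],[20,127,-90,-0.029]]'
python3 - <<'E'
from h import *
A=[]
for n,(x,y) in(("top",(150,150)),("side",(210,180))):
    d=snap(n,n+"4");A.append(cv2.resize(np.load(f"pics/{n}4.npy")[y:y+(100 if n=="side" else 80),x:x+130],None,fx=5,fy=5,interpolation=2))
cv2.imwrite("pics/z4.png",cv2.resize(np.vstack(A),None,fx=.66,fy=.66))
E
```

```text
time: 16.35
position: [0.4925, -0.0982, 0.1176]
tool_rot: [1.954, 2.458, 0.003]
ft_force: [0.6, -1.1, -0.3]
grip_width: 0.449
time: 17.35
position: [0.5137, 0.0274, 0.0282]
tool_rot: [1.988, 2.43, 0.004]
ft_force: [-0.2, -0.3, 0.2]
grip_width: 0.454
```

View pics/z4.png

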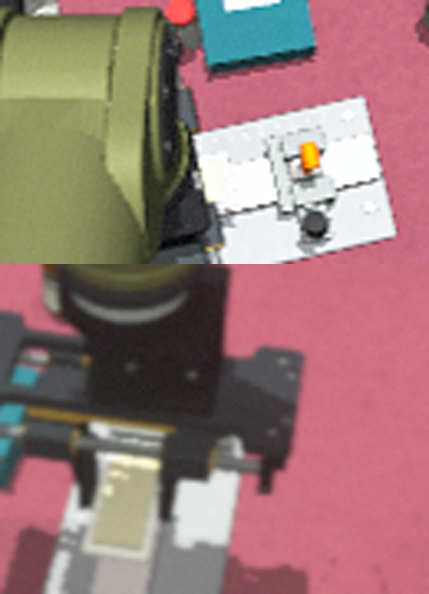

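```bash
python3 - <<'E'
from h import *
d=cal("side4");t=np.radians(11.48);ex=np.array([np.cos(t),np.sin(t),0]);ey=np.array([-np.sin(t),np.cos(t),0]);J=np.array([.5007,.0844,0])
for z in(.062,.068):
  print(z,"exp corners +x,-x",[np.round(((proj(d,J-ey*.013+ex*s*.02+[0,0,z])-[210,180])*5+2)*.66+[0,264],0) for s in(1,-1)])
im=np.load("pics/side4.npy")[180:280,210:340];im=im[60:100,0:60]
cv2.imwrite("pics/z5.png",cv2.resize(im,None,fx=10,fy=10,interpolation=2))
E
```

```text
0.062 exp corners +x,-x [array([ 80., 562.]), array([147., 572.])]
0.068 exp corners +x,-x [array([ 80., 556.]), array([147., 566.])]
```

View pics/z5.png

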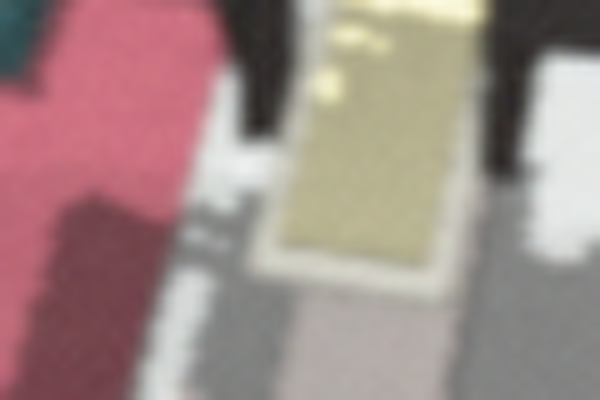

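```bash
python3 -m jog '[[1,2,-12,0],[1,2,-24,0],[1,2,-30,0],[1,2,-34,0],[1,2,-36,0],[1,2,-37,0],[1,2,-38,0],[1,2,-38,0]]'
python3 -m jog '[[0,0,-0.5,0],[0,0,-1,0],[0,0,-1.5,0],[0,0,-1.5,0],[0,0,-1.5,0],[0,0,-1.5,0],[0,0,-1.5,0],[0,0,-1.5,0]]'
```

```text
time: 18.45
position: [0.5133, 0.0294, -0.0115]
tool_rot: [1.988, 2.432, 0.0]
ft_force: [1.0, 0.0, -0.6]
grip_width: 0.452
time: 19.45
position: [0.5133, 0.0294, -0.0117]
tool_rot: [-1.988, -2.431, -0.001]
ft_force: [-4.2, -0.9, 11.9]
grip_width: 0.452
```

```bash
python3 -m jog '[[0,0,1,0],[0,0,1,0],[0,0,1,0],[0,0,1,0],[0,0,1,0],[0,0,1,0],[0,0,1,0],[0,0,1,0]]' 0.3
python3 -m jog '[[0,0,10,0],[0,0,40,0],[0,0,90,0],[-10,-30,130,0],[-30,-85,130,0],[-60,-140,130,0],[-80,-195,130,0],[-80,-235,130,0]]'
python3 - <<'E'
from h import *
A=[]
for n,(x,y) in(("top",(155,165)),("side",(210,190))):
    d=snap(n,n+"6");A.append(cv2.resize(np.load(f"pics/{n}6.npy")[y:y+(120 if n=="side" else 90),x:x+130],None,fx=5,fy=5,interpolation=2))
cv2.imwrite("pics/z6.png",cv2.resize(np.hstack([A[0],A[1][:450]]),None,fx=.61,fy=.61,interpolation=cv2.INTER_AREA))
E
```

```text
time: 20.45
position: [0.5131, 0.0294, -0.0121]
tool_rot: [1.988, 2.432, -0.0]
ft_force: [-0.1, 0.1, 0.1]
grip_width: 0.649
time: 21.45
position: [0.4317, -0.208, 0.1187]
tool_rot: [1.992, 2.429, 0.005]
ft_force: [0.6, 1.2, -0.7]
grip_width: 0.648
```

View pics/z6.png

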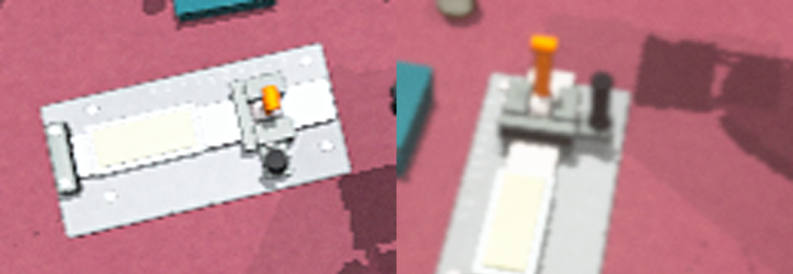

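The tray lies on the rail, about (145,138) in the top half, aligned with it between jaw and stop. Now I'll measure it and the knob by colour.

```bash
cat > q.py <<'E'
from h import *
import sys
fn=sys.argv[1]
t=np.radians(11.48);ex=np.array([np.cos(t),np.sin(t)]);ey=np.array([-np.sin(t),np.cos(t)]);J=np.array([500.7,84.4])
d=cal(fn);im=np.load(f"pics/{fn}.npy").astype(int);hsv=cv2.cvtColor(im.astype(np.uint8),cv2.COLOR_BGR2HSV)
B,G,R=[im[...,i] for i in range(3)]
def rep(nm,m,z,box=(165,170,285,250)):
    mm=np.zeros(m.shape,np.uint8);a,b,c,e=box;mm[b:e,a:c]=m[b:e,a:c]
    n,l,st,cen=cv2.connectedComponentsWithStats(mm)
    if n<2:print(nm,"none");return
    k=1+np.argmax(st[1:,4]);W=np.array([back(d,u,v,z)[:2]*1000 for v,u in np.argwhere(l==k)],np.float32)
    r=cv2.minAreaRect(W);c=np.array(r[0]);print(nm,st[k,4],cen[k].round(1),"world",c.round(1),"rel jaw",round((c-J)@ex,1),round((c-J)@ey,1),"size",np.round(r[1],1),"ang",round(r[2],1))
rep("beige",((R-B>18)&(R-G<30)&(R>170)),.010+.022)
rep("knob",(hsv[...,2]<75),.076)
rep("tip",((R>200)&(B<100)),.096)
E
python3 q.py top6; python3 q.py top0
```

```text
beige 2 [240.5 193.5] world [552.  -65.6] rel jaw 20.4 -157.2 size [3.4 0. ] ang 133.9
knob 15 [217.4 170.4] world [601.2 -15.4] rel jaw 78.6 -117.8 size [18.7  2.4] ang 88.4
tip 41 [243.5 196.6] world [535.1 -74. ] rel jaw 2.2 -162.1 size [11.4 16.1] ang 88.6
beige 2 [240.5 193.5] world [552.  -65.6] rel jaw 20.4 -157.2 size [3.4 0. ] ang 133.9
knob 17 [218.1 170.4] world [601.1 -17.7] rel jaw 78.1 -120.1 size [23.4  2.4] ang 88.4
tip 40 [243.4 196.6] world [535.2 -74. ] rel jaw 2.2 -162.1 size [11.4 16.1] ang 88.6
```

```bash
python3 - <<'E'
import numpy as np
im=np.load("pics/top6.npy")
for v,u in((210,202),(211,200),(217,245),(218,246),(208,225),(204,235)):print(im[v,u])
E
sed -i 's/(R-B>18)&(R-G<30)&(R>170)/(R-B>8)\&(R-G<10)\&(R>200)/; s/rep("knob",(hsv\[...,2\]<75),.076)/rep("knob",(R<85),.076,(225,200,285,232))/' q.py; python3 q.py top6; python3 q.py top0
```

```text
[240 253 253]
[242 253 253]
[85 83 83]
[88 87 85]
[254 254 252]
[225 225 219]
beige 383 [201.6 210.2] world [514.2  29. ] rel jaw 2.2 -57.0 size [29.6 78.3] ang 11.0
knob 43 [244.8 217.9] world [487.9 -75.8] rel jaw -44.4 -154.5 size [16.4 16.3] ang 43.5
tip 41 [243.5 196.6] world [535.1 -74. ] rel jaw 2.2 -162.1 size [11.4 16.1] ang 88.6
beige none
knob 46 [244.9 217.8] world [487.9 -75.8] rel jaw -44.4 -154.5 size [16.4 16.3] ang 43.5
tip 40 [243.4 196.6] world [535.2 -74. ] rel jaw 2.2 -162.1 size [11.4 16.1] ang 88.6
```

Tray measures (x +2.2, y -57) mm in the jaw frame at 11.0°, and its 29.6 x 78.3 step matches the given size. Step 1 is good. The knob at (-44.4, -154.5) gives a stop value of about 0.0225. I'll push the knob from behind with the fingers closed.

```bash
python3 -m jog '[[30,50,0,0],[58,94,0,0],[58,94,0,0],[58,94,-40,0],[58,94,-80,0],[58,94,-101,0],[58,94,-101,0],[58,94,-101,0]]' -1 20
python3 -m jog '[[-2,10,0,0],[-3,15,0,0],[-4,20,0,0],[-5,25,0,0],[-6,30,0,0],[-7,35,0,0],[-8,39,0,0],[-9,43,0,0]]'
python3 - <<'E'
from h import *
snap("top","top7");snap("side","side7")
s=get_state();print(s["position"],s["ft_force"])
E
python3 q.py top7
```

```text
time: 22.55
position: [0.4919, -0.1118, 0.018]
tool_rot: [1.988, 2.431, 0.002]
ft_force: [0.6, -0.1, 1.3]
grip_width: 0.002
time: 23.55
position: [0.4825, -0.0683, 0.0169]
tool_rot: [1.988, 2.432, 0.001]
ft_force: [2.6, -1.8, 0.6]
grip_width: 0.01
[ 0.48194955 -0.06789057  0.01675109] [ 1.65113271 -1.669072    1.32807849]
beige 152 [192.4 211.8] world [510.3  48.3] rel jaw 2.2 -37.3 size [29.  39.1] ang 13.9
knob 60 [260.6 220.5] world [ 491.7 -115.8] rel jaw -48.6 -194.4 size [11.1 74.7] ang 74.3
tip none
```

```bash
python3 -m jog '[[-0.6,3,0,0],[-1.2,6,0,0],[-1.8,9,0,0],[-2.2,11,0,0],[-2.4,12,0,0],[-2.4,12,0,0],[-2.4,12,0,0],[-2.4,12,0,0]]'
python3 -m jog '[[-0.2,1,0,0],[-0.4,2,0,0],[-0.4,2,0,0],[-0.5,2.5,0,0],[-0.6,3,0,0],[-0.6,3,0,0],[-0.6,3,0,0],[-0.6,3,0,0]]'
```

```text
time: 24.65
position: [0.4796, -0.0565, 0.0168]
tool_rot: [-1.988, -2.432, 0.0]
ft_force: [1.7, -1.4, -1.0]
grip_width: 0.006
time: 25.65
position: [0.4792, -0.0545, 0.0169]
tool_rot: [1.989, 2.431, -0.001]
ft_force: [1.6, -5.0, -1.1]
grip_width: 0.002
```

```bash
python3 -m jog '[[-0.1,0.5,0,0],[-0.2,1,0,0],[-0.3,1.5,0,0],[-0.3,1.5,0,0],[-0.3,1.5,0,0],[-0.3,1.5,0,0],[-0.3,1.5,0,0],[-0.3,1.5,0,0]]'
```

```text
time: 26.65
position: [0.4792, -0.0544, 0.017]
tool_rot: [1.989, 2.429, -0.002]
ft_force: [2.4, -7.5, -1.9]
grip_width: 0.005
```

```bash
python3 -m jog '[[-0.3,1.5,0,0],[-0.6,3,0,0],[-0.6,3,0,0],[-0.6,3,0,0],[-0.6,3,0,0],[-0.6,3,0,0],[-0.6,3,0,0],[-0.6,3,0,0]]'
python3 -m jog '[[3,-15,0,0],[6,-30,0,0],[6,-30,20,0],[6,-30,60,0],[12,-60,90,0],[20,-100,90,0],[30,-155,90,0],[30,-155,90,0]]'
python3 - <<'E'
from h import *
snap("top","top8");snap("side","side8")
E
python3 q.py top8
```

```text
time: 27.65
position: [0.4792, -0.0542, 0.0171]
tool_rot: [1.988, 2.425, -0.005]
ft_force: [3.7, -13.3, -2.7]
grip_width: 0.01
time: 28.65
position: [0.5073, -0.208, 0.1068]
tool_rot: [1.997, 2.425, -0.003]
ft_force: [-0.5, 0.1, 0.7]
grip_width: 0.007
beige 389 [196.3 211.4] world [511.4  41.5] rel jaw 2.0 -44.2 size [29.2 78. ] ang 11.5
knob 99 [276.9 216.4] world [ 490.3 -150.3] rel jaw -56.9 -227.9 size [ 7.8 80.9] ang 59.9
tip 38 [224.6 200.9] world [527.1 -30.6] rel jaw 3.0 -118.0 size [11.4 16.1] ang 89.0
```

Tray centre is at y -44.2 (seated), and the lever tip moved 44.1 mm, so the stop is at about 0.0655. Step 2 looks good. Next is the lever: go to its jaw side, tip it back to about 0.7 rad, then press down from above.

```bash
python3 -m jog '[[3,50,0,0],[6,100,0,0],[10,150,0,0],[13,197,0,0],[13,197,0,0],[13,197,-35,0],[13,197,-60,0],[13,197,-69,0]]'
python3 - <<'E'
from h import *
s=get_state();print(s["position"],s["ft_force"])
E
```

```text
time: 29.75
position: [0.5194, -0.0064, 0.0365]
tool_rot: [-1.986, -2.431, 0.003]
ft_force: [-0.0, -0.4, 0.4]
grip_width: 0.007
[ 0.5194079  -0.00639196  0.03650073] [-0.039169   -0.42235258  0.42995032]
```

```bash
python3 -m jog '[[1,-6,0,0],[2,-12,0,0],[4,-18,0,0],[5,-24,0,0],[6,-29,0,0],[7,-34,0,0],[8,-38,0,0],[8,-38,0,0]]'
python3 -m jog '[[0,3,5,0],[0,5,20,0],[0,5,40,0],[0,5,70,0],[-10,55,70,0],[-20,110,70,0],[-20,110,70,0],[-20,110,70,0]]'
python3 - <<'E'
from h import *
d=snap("top","top9");ds=snap("side","side9")
t=np.radians(11.48);ex=np.array([np.cos(t),np.sin(t),0]);ey=np.array([-np.sin(t),np.cos(t),0]);J=np.array([.5007,.0844,0])
for n in("top","side"):
    im=np.load(f"pics/{n}9.npy").astype(int);m=((im[...,2]>150)&(im[...,0]<100)&(im[...,2]-im[...,1]>60)&(im[...,1]-im[...,0]>40)).astype(np.uint8)
    k,l,st,c=cv2.connectedComponentsWithStats(m);print(n,[(st[i,4],c[i].round(1),st[i,:4]) for i in range(1,k) if st[i,4]>8])
for a in(.1,.4,.6,.75,.9,1.1,1.5):
    P=J+.002*ex-.114*ey-ey*.058*np.sin(a)+[0,0,.038+.058*np.cos(a)];print(a,proj(d,P).round(1),proj(ds,P).round(1))
E
```

```text
time: 30.75
position: [0.5294, -0.0458, 0.0379]
tool_rot: [1.989, 2.431, -0.0]
ft_force: [0.6, 0.8, -0.8]
grip_width: 0.009
time: 31.75
position: [0.5097, 0.0647, 0.1087]
tool_rot: [1.987, 2.432, 0.001]
ft_force: [0.7, -0.1, 0.6]
grip_width: 0.008
top [(np.int32(42), array([286.3, 151.3]), array([281, 145,  12,  11], dtype=int32)), (np.int32(78), array([234.3, 200.7]), array([227, 195,  16,  11], dtype=int32))]
side [(np.int32(21), array([254.7, 230.9]), array([252, 229,   6,   5], dtype=int32))]
0.1 [225.4 200.8] [252.9 219.7]
0.4 [232.7 199.4] [254.3 215.3]
0.6 [237.1 198.7] [255.1 213.7]
0.75 [240.1 198.4] [255.6 213.2]
0.9 [242.6 198.2] [256.  213.4]
1.1 [245.3 198.2] [256.5 214.4]
1.5 [248.  198.9] [256.8 219.3]
```

```bash
python3 -m jog '[[8,-45,0,0],[16,-90,0,0],[25,-137,0,0],[25,-137,-20,0],[25,-137,-45,0],[25,-137,-52,0],[25,-137,-56,0],[25,-137,-60,0]]'
python3 -m jog '[[0,-1,-4,0],[0,-2,-8,0],[0,-3,-12,0],[1,-3,-16,0],[1,-4,-20,0],[1,-5,-24,0],[1,-6,-28,0],[1,-6,-31,0]]'
```

```text
time: 32.85
position: [0.5353, -0.0733, 0.0489]
tool_rot: [1.987, 2.43, 0.001]
ft_force: [-0.7, -5.4, 6.6]
grip_width: 0.007
time: 33.85
position: [0.5347, -0.0778, 0.0163]
tool_rot: [-1.988, -2.431, 0.001]
ft_force: [-0.3, 0.0, 0.2]
grip_width: 0.003
```

```bash
python3 -m jog '[[0,0,-1,0],[0,0,-2,0],[0,0,-3,0],[0,0,-4,0],[0,0,-5,0],[0,0,-5,0],[0,0,-5,0],[0,0,-5,0]]'
python3 - <<'E'
from h import *
d=snap("top","topA");ds=snap("side","sideA")
for n in("topA","sideA"):
    im=np.load(f"pics/{n}.npy").astype(int);m=((im[...,2]>150)&(im[...,0]<100)&(im[...,2]-im[...,1]>60)&(im[...,1]-im[...,0]>40)).astype(np.uint8)
    k,l,st,c=cv2.connectedComponentsWithStats(m);print(n,[(st[i,4],c[i].round(1),st[i,:4]) for i in range(1,k) if st[i,4]>8])
E
```

```text
time: 34.85
position: [0.5354, -0.0781, 0.0123]
tool_rot: [-1.988, -2.432, -0.001]
ft_force: [-1.9, -0.7, 4.7]
grip_width: 0.005
topA [(np.int32(50), array([286.1, 150.9]), array([281, 144,  12,  12], dtype=int32))]
sideA [(np.int32(57), array([256.1, 227.7]), array([253, 222,   7,  12], dtype=int32))]
```

```bash
python3 -m jog '[[0,0,-0.5,0],[0,0,-1,0],[0,0,-1.5,0],[0,0,-2,0],[0,0,-2,0],[0,0,-2,0],[0,0,-2,0],[0,0,-2,0]]'
python3 -m jog '[[0,0,-0.5,0],[0,0,-1,0],[0,0,-1.5,0],[0,0,-2,0],[0,0,-2,0],[0,0,-2,0],[0,0,-2,0],[0,0,-2,0]]'
```

```text
time: 35.95
position: [0.5357, -0.0782, 0.0113]
tool_rot: [-1.989, -2.432, -0.002]
ft_force: [-4.2, 0.8, 13.3]
grip_width: 0.008
time: 36.95
position: [0.536, -0.0782, 0.0104]
tool_rot: [-1.988, -2.432, -0.003]
ft_force: [-7.7, 1.9, 22.6]
grip_width: 0.004
```

Firm resistance at 22 N, at the height expected for the hard stop. I'll retreat and check.

```bash
python3 -m jog '[[0,0,10,0],[0,0,40,0],[0,0,90,0],[0,0,120,0],[-10,-50,120,0],[-20,-100,120,0],[-40,-155,120,0],[-60,-200,120,0]]'
python3 -m jog '[[0,-20,0,0],[0,-20,0,0],[0,-20,0,0],[0,-20,0,0],[0,-20,0,0],[0,-20,0,0],[0,-20,0,0],[0,-20,0,0]]'
python3 - <<'E'
from h import *
A=[]
for n,(x,y) in(("top",(155,140)),("side",(200,170))):
    d=snap(n,n+"B");A.append(cv2.resize(np.load(f"pics/{n}B.npy")[y:y+120,x:x+130],None,fx=5,fy=5,interpolation=2))
cv2.imwrite("pics/zB.png",cv2.resize(np.hstack(A),None,fx=.61,fy=.61,interpolation=cv2.INTER_AREA))
for n in("topB","sideB"):
    im=np.load(f"pics/{n}.npy").astype(int);m=((im[...,2]>150)&(im[...,0]<100)&(im[...,2]-im[...,1]>60)&(im[...,1]-im[...,0]>40)).astype(np.uint8)
    k,l,st,c=cv2.connectedComponentsWithStats(m);print(n,[(st[i,4],c[i].round(1),st[i,:4]) for i in range(1,k) if st[i,4]>8])
E
python3 q.py topB
```

```text
time: 37.95
position: [0.4744, -0.2802, 0.1279]
tool_rot: [1.989, 2.431, -0.0]
ft_force: [0.0, 1.2, -0.7]
grip_width: 0.005
time: 38.95
position: [0.4753, -0.2981, 0.1279]
tool_rot: [1.988, 2.432, 0.0]
ft_force: [-0.8, -0.7, 0.4]
grip_width: 0.008
topB [(np.int32(35), array([285.8, 151.4]), array([281, 145,  12,  11], dtype=int32)), (np.int32(39), array([243.4, 200.9]), array([230, 196,  21,  10], dtype=int32))]
sideB [(np.int32(34), array([228.5, 176.3]), array([223, 173,  12,   6], dtype=int32)), (np.int32(13), array([258.6, 219.2]), array([256, 218,   6,   4], dtype=int32)), (np.int32(15), array([258.1, 227.3]), array([257, 223,   3,  10], dtype=int32))]
beige 398 [196.4 211.3] world [511.6  41.6] rel jaw 2.1 -44.1 size [29.5 78.7] ang 11.5
knob 41 [227.2 222.1] world [479.8 -35.3] rel jaw -44.3 -113.2 size [11.5 18.5] ang 89.0
tip 114 [239.9 200.9] world [526.2 -64.3] rel jaw -4.6 -150.8 size [14.8 48.1] ang 9.1
```

View pics/zB.png

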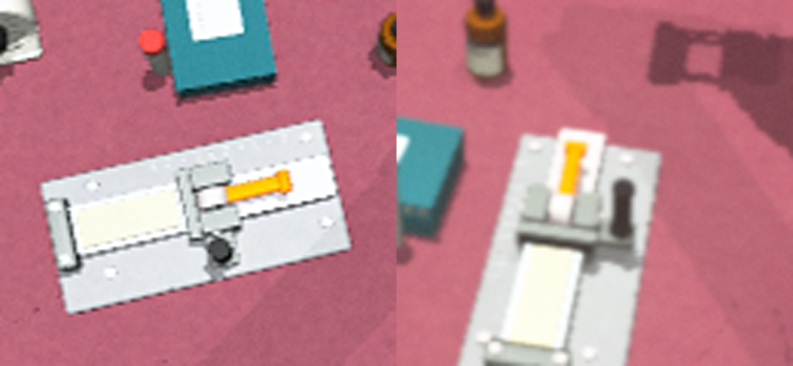

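The lever lies level: the bar is at row 219.2 in the side view against 219.3 predicted for 1.5 rad. The tray is clamped, the bystanders are standing and the arm is clear. Handing in.

```bash
python3 -c "
from bench import *
print(close_job())"
```

```text
the job is handed in; nothing more can be done
None
```

I laid the tray on the rail, slid the stop up to hold it and locked the cam lever down. The job was handed in at about 39 s. No verdict was given.

**Last checks**
- **Tray:** its centre measured x +2.1, y -44.1 mm in the jaw frame, and its angle matches the rail to the 0.1° measured.
- **Stop:** it resisted a 13 N push before locking, so the tray is snug. Image estimates put it at about 0.064–0.0655 m. The knob reading after locking gave only about 0.064, but its outline was partly cut off.
- **Lever:** it took 22 N against its hard stop, and both cameras match the predicted position for 1.5 rad.
- **Bystanders and arm:** the vial and dropper bottle look upright where they were, by eye only. The arm is clear of everything.

**What disagreed:** the fingertips sat about 37 mm above the reported TCP height. Two grips closed on air and a third caught only the tray's upper step. I corrected for the offset before gripping the tray properly.

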